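# Hold a new oil filter ready over its housing

## Task

Pick up the new oil filter (the cartridge with the yellow grip bar), lift it over the socket rack without touching the rack, and hold it upright about 10 mm above the mouth of the aluminium filter housing, centred, with its yellow bar in line with the two red ears, so that I can oil its seal before it goes in. It must not touch the housing, and you finish still holding it there; leave the used grey filter and the other things on the bench where they are.

Things in the scene. Friction and masses are not known exactly. Their poses are not given: they have to be found in the camera images.
- new_filter: New filter, loose, upright, 121 mm tall, 0.25 kg. Upward from the foot: cream element, 50 mm diameter, to 58 mm; collar, 62 mm, to 70; black cap, 74 mm, to 87; yellow grip bar on the cap, 52 mm long, 16 thick, 87 to 121 mm up. Two yellow tabs in line with the bar reach 46 mm from the axis. Origin: centre of the underside; z up the axis, x along the bar (half turns are alike)
- used_filter: The used filter, to be left alone, loose: same shape and size as the new one but with a brown element, a grey cap and a grey grip bar. Stands upright; origin at the centre of its underside. It may stand in either of the two filter places
- housing: Filter housing, fixed: upright open aluminium bowl, 82 mm outer and 66 mm inner diameter, rim 90 mm above the bench, bore 66 mm deep, on a dark base plate 130 x 120 x 18 mm. Two red ears on opposite sides near the rim reach 58 mm from the axis, tops 4 mm below the rim. Origin: centre of the underside; x along the line of the two ears (half turns are alike), z up
- housing_mouth (a point): Centre of the housing's open mouth, on the bowl's axis at rim height (90 mm above the bench)
- rack: Socket rack, fixed, between the filters and the housing: a red block 360 mm long (its x axis), 62 mm wide (its y axis), with a row of seven upright steel sockets; the tallest, at the end nearer to the robot, reaches 120 mm above the bench. Origin: centre of the underside
- oil_bottle: White oil bottle with a red cap and yellow label, loose, 76 mm in diameter, 200 mm tall; origin at the centre of its underside
- lube_can: Small blue can with a pale top, loose, 52 mm in diameter, 100 mm tall; origin at the centre of its underside
- grease_jar: Amber jar with a white lid and green label, loose, 70 mm in diameter, 75 mm tall; origin at the centre of its underside
- wrench: Steel wrench, loose, 200 mm long, lying flat along its x axis; origin under its middle
- screwdriver: Screwdriver with an orange handle, loose, 210 mm long, lying along its x axis; origin under its middle
Mind the look-alikes: they are no part of the job. Leave any green look-alike of the new_filter alone.

How it is judged (in metres and radians):
On the way:
1. the new filter is carried over the socket rack, its foot above the tallest socket (z of new_filter in the frame of rack above 0.12 m and y of new_filter in the frame of rack between -0.06 and 0.06 m and x of new_filter in the frame of rack between -0.22 and 0.22 m), for 0.04 s.
At the end, for the whole second after the job is handed in: New filter held still in the fingers, touching nothing else: foot 3 to 20 mm above the housing mouth, centred within 8 mm, upright within 0.1 rad, bar within 0.2 rad of the line of the red ears; the other loose things within 30 mm of where they stood (z of new_filter in the frame of housing_mouth between 0.003 and 0.02 m and horizontal distance between new_filter and housing_mouth below 0.008 m and angle between new_filter's own z axis and vertical below 0.1 rad and angle between the x axis of new_filter and the x axis of housing, either way round below 0.2 rad and contact force between the fingers and new_filter above 1 N and contact force between new_filter and housing below 0.05 N and linear speed of new_filter below 0.02 m/s and distance of each of used_filter, oil_bottle, lube_can, grease_jar, wrench, screwdriver from where it was at the start of the episode below 0.03 m); the arm keeps its last pose, push and grip.
It fails at once if the rack is hit by the filter or the robot (contact force between rack and new_filter above 1 N or contact force between rack and the fingers above 1 N or contact force between rack and the arm above 1 N).
It fails at once if the new filter touches the housing (contact force between new_filter and housing above 0.5 N).
It fails at once if the new filter is tipped over (angle between new_filter's own z axis and vertical above 0.6 rad).
It fails at once if a bystander is pushed away or knocked over (distance of any of used_filter, oil_bottle, lube_can, grease_jar, wrench, screwdriver from where it was at the start of the episode above 0.03 m or angle between any of used_filter, oil_bottle, lube_can, grease_jar's own z axis and vertical above 0.5 rad).
It also fails if it takes over 40 s, if anything falls off the work surface, if the arm or the gripper's body presses on something with over 40 N, if the wrist force passes 120 N, or if a joint passes its speed limit or range.

## Robot

A 6-joint arm with a two-finger parallel gripper is mounted at the origin on the work surface. World frame = base frame: x ahead of the robot, y to its left, z up, the work surface at z = 0. Lengths are in m, angles in degrees, forces in N, time in s.
With the tool pointing down it reaches from about 0.25 to 0.725 m from the base axis. Payload 9.7 kg.
Tool frame: the origin (TCP) lies midway between the tips of the shut fingers; the grasp point (between the pads) lies bot.grasp_offset behind it (bot.grasp_offset is the distance from the TCP to the grasp point, in m); x points along the fingers, y is the direction in which the jaws open and shut, and the axes are right-handed (so a half turn about x gives the same grasp; the last joint's range is limited). The gripper opens to 85 mm and grips with 20 to 120 N. Pads are 22 mm wide; open, the fingers measure 114 mm over their backs; the gripper's body (76 mm by 85 mm) begins 54 mm behind the grasp point. The pads swing forward as they close: fully open they stand 13 mm farther back than shut.
Start: joints at [70.989, 4.979, 10.078, 95.1, 0, 90], TCP at [0.179, 0.52, 0.231] pointing down, gripper open.
Joint ranges: [-179.16, 179.16], [-48.56, 103.87], [-65.8, 70.77], [-126.05, 130.52], [-82.76, 87.17], [-180, 180]. Speed limits (degrees/s): [127.2, 127.2, 147.25, 180, 180, 180].

## Interface

Orientations are given as [roll, pitch, yaw] about the fixed x, y, z axes, in that order (R = Rz(yaw) Ry(pitch) Rx(roll)).
In Python, from workcell import status, camera, bot gives the robot as it stands.
- The arm moves only by the shell command python3 -m jog 'ROWS' [OPENING] [FORCE]. ROWS is text: rows parted by semicolons, each of 4 numbers parted by spaces: the shift along the tool's x, y, z in mm, then the turn about the tool's x in degrees. A call has exactly 8 rows; each row is the pose to reach, as a shift and turn from the pose commanded when the call began, along the tool's axes at that moment; what a row does not reach only later rows make up. A row lasts 1/8 s, in which the tool goes at most 62.5 mm and 10.7 degrees, less where a joint would pass 70% of its speed; a pose out of reach is approached as far as the arm can. A call with a gripper value outside its range is refused whole. OPENING is the opening, from 0 (shut) to 1 (fully open), set as the call begins (- or left out, the last holds). The fingers move at their own pace and stop on an object; FORCE is the grip in N (left out, the last holds). Time passes only in rows, so rows that repeat a pose let the fingers close, or fill a call up. It gives the time, the measured TCP pose, the force and the opening at its end, in the units of the state.
- status.get_obs(): the state, without advancing time (a new reading comes with each control period).
- camera(name): name is "scene" or "top" or "wrist"; returns a dict with "color" (384x512x3 uint8, red, green, blue), "vfov" (degrees; the focal length in pixels is half the picture's height over the tangent of half this angle, whatever the lens; pixels are square), "cx", "cy" (the principal point, pixels), "rvec" (rotation vector, rad) and "tvec" (3), from world to camera coordinates, as OpenCV has them. Camera axes: x right, y down, z forward; pixel columns grow to the right and rows downward; lengths in m; the calibration is good to about 2 mm. The wrist camera is an equidistant fisheye: a pixel r from the principal point sees the ray r / f radians off the axis. A picture is of the moment at which its call begins. There is no depth.
- bot.job_done(): hands the job in, once; it reports no verdict.
The state is a dict: "time": time; "q": joint angles; "qd": joint speeds; "joint_efforts": joint torques, N m; "ee_pos": TCP position; "tcp_rot": TCP orientation; "wrist_force": force on the tool from outside, world axes, zero at the start; "torque": the same for the moment, N m; "opening": finger opening in m.
Only numpy, scipy, OpenCV 4.12 (cv2) and the standard library are available. Lean on these libraries where they do the work, as an engineer would, in place of code of your own. Each camera call takes 0.05 s, during which the arm holds its last target. There are 200 camera calls.

## Working session

There is one attempt and no reset: what is moved stays moved. The work goes in short steps, Python scripts to look and compute and a shell command to move; the robot and the scene stay as the last step left them, time stands still between calls to the robot, and variables do not carry over. Pictures are saved under pics/ and viewed, about 8 in all and at most 12, crops included, and the job is handed in when it is done.

```bash
mkdir -p pics
cat > h.py <<'E'
import numpy as np,cv2
from workcell import status,camera,bot
from scipy.spatial.transform import Rotation as Ro
def snap(n,f):
    c=camera(n); cv2.imwrite(f'pics/{f}.png',c['color'][...,::-1]); np.save(f'pics/{f}.npy',c,allow_pickle=True); return c
def load(f): return np.load(f'pics/{f}.npy',allow_pickle=True).item()
def ray(c,u,v):
    f=192/np.tan(np.radians(c['vfov']/2)); x=np.array([u-c['cx'],v-c['cy']])/f
    R=cv2.Rodrigues(np.array(c['rvec'],float))[0]
    return -R.T@np.array(c['tvec']),R.T@np.array([x[0],x[1],1])
def at(c,u,v,z):
    o,d=ray(c,u,v); return o+d*(z-o[2])/d[2]
E
python3 - <<'E'
from h import *
a=snap('scene','s0');b=snap('top','t0')
print(status.get_obs(),bot.grasp_offset)
im=np.hstack([a['color'],b['color']])[...,::-1]
cv2.imwrite('pics/a.png',cv2.resize(b['color'][...,::-1],(800,600),interpolation=2))
cv2.imwrite('pics/b.png',cv2.resize(a['color'][...,::-1],(800,600),interpolation=2))
E
```

```text
{'time': 0.1, 'q': array([ 7.09888646e+01,  5.00876982e+00,  1.00381043e+01,  9.50980310e+01,
       -1.12928786e-03,  9.00015620e+01]), 'qd': array([ 0.08932816, -0.05551899,  0.12498399, -0.08256412,  0.05608153,
       -0.1016531 ]), 'joint_efforts': array([-1.11379231e-04, -5.21557188e+01,  4.65655839e+01,  1.60055252e-02,
        2.04140832e-06, -1.12495165e-06]), 'ee_pos': array([0.17910414, 0.51981073, 0.2306381 ]), 'tcp_rot': array([ -89.05665086,   89.93129412, -108.06934763]), 'wrist_force': array([ 0.86073265, -0.35522866,  0.44102398]), 'torque': array([-0.01257461,  0.01827797,  0.0035544 ]), 'opening': 0.08511384209460467} 0.0187
```

View pics/a.png

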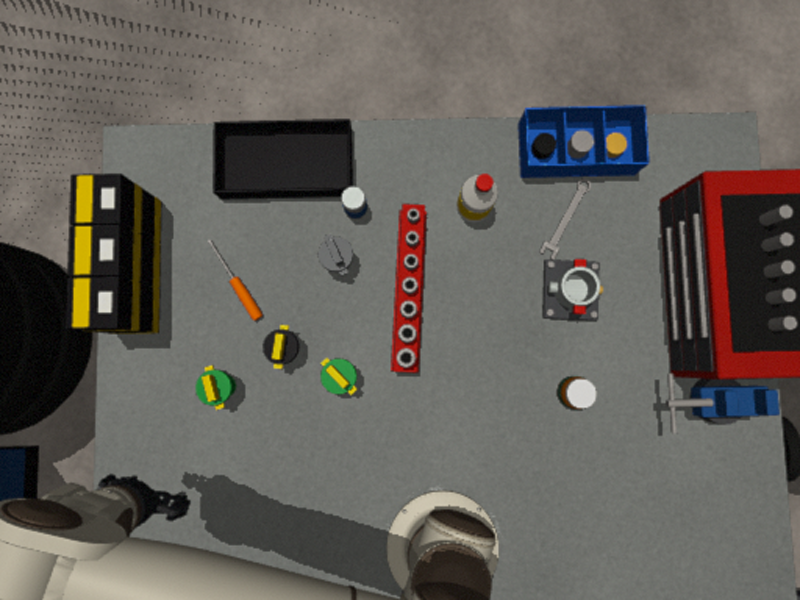

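View pics/b.png

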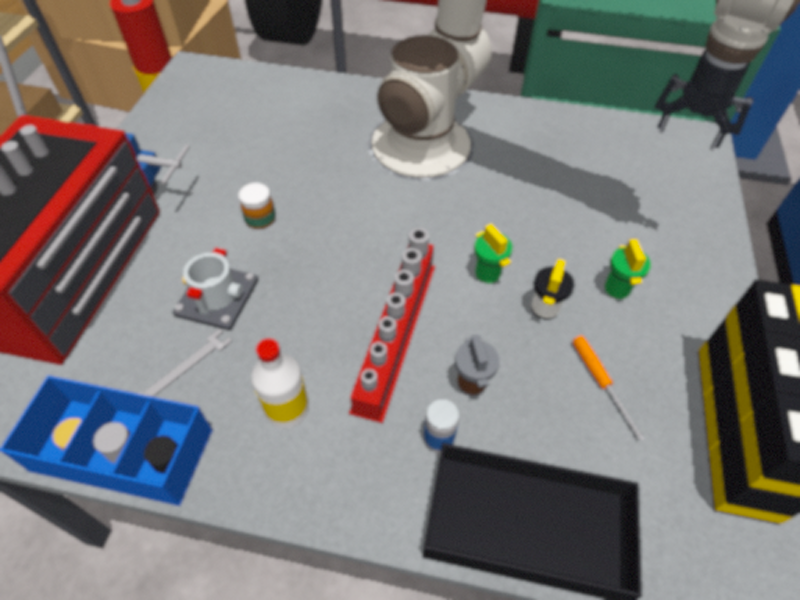

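The top view shows four possible filters: a black cap with a yellow bar at (281,347), green look-alikes at (213,387) and (338,377), and the used grey one at (337,254). I choose the black cap. The housing is at (578,288), with its ears at about (580,265) and (579,309). The rack runs from (413,205) to (406,372). I'll check the choice in one close crop.

Run:
```python
from h import *
b=load('t0')['color'][...,::-1]
A=b[195:265,115:245]; B=b[150:220,330:460]
im=np.vstack([cv2.resize(x,None,fx=4.2,fy=4.2,interpolation=2) for x in (A,B)])
cv2.imwrite('pics/c.png',im)
c=load('t0'); k=.64
print('cam',ray(c,256,192)[0])
for n,u,v,z in [('bar',281,347,.121),('greenR',338,377,.121),('greenL',213,387,.121),('ear1',580,265,.086),('ear2',579,309,.086),('rackfar',413,205,.04),('racknear',406,372,.04),('rim',579,288,.09),('bottlecap',484,183,.2),('jar',581,394,.075),('used',336,250,.121),('can',354,200,.1)]: print(n,at(c,u*k,v*k,z).round(3))
```

```text
cam [0.39453712 0.08392547 1.44897411]
bar [0.431 0.319 0.121]
greenR [0.368 0.205 0.121]
greenL [0.354 0.456 0.121]
ear1 [ 0.59  -0.304  0.086]
ear2 [ 0.498 -0.297  0.086]
rackfar [0.738 0.043 0.04 ]
racknear [0.374 0.067 0.04 ]
rim [ 0.541 -0.298  0.09 ]
bottlecap [ 0.74  -0.092  0.2  ]
jar [ 0.321 -0.295  0.075]
used [0.627 0.206 0.121]
can [0.737 0.169 0.1  ]
```

View pics/c.png

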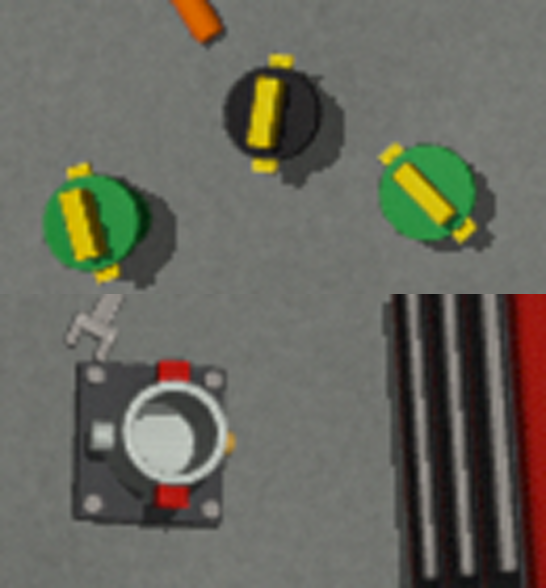

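The crop confirms it: black cap with yellow bar and tabs. The bar's top ends are at (268,78) and (261,148), and the tabs at (281,61) and (265,166). The rim is centred near (175,433), with the ears at (173,370) and (172,496).

Run:
```python
from h import *
c=load('t0')
A=lambda x,y,z:at(c,115+x/4.2,195+y/4.2,z)
H=lambda x,y,z:at(c,330+x/4.2,150+(y-294)/4.2,z)
def d(p,q): return np.degrees(np.arctan2(*(p-q)[[1,0]])).round(1),((p+q)/2).round(4),np.linalg.norm(p-q).round(4)
print('bar',d(A(268,78,.121),A(261,148,.121)))
print('tabs',d(A(281,61,.08),A(265,166,.08)))
print('cap',A(273,112,.087))
print('ears',d(H(173,370,.086),H(172,496,.086)), 'rim',H(175,433,.09))
s=status.get_obs(); R=Ro.from_euler('xyz',s['tcp_rot'],degrees=True).as_matrix(); print(R.round(3))
w=snap('wrist','w0'); cv2.imwrite('pics/w.png',w['color'][...,::-1])
```

```text
bar (np.float64(-5.8), array([0.4315, 0.3251, 0.121 ]), np.float64(0.0526))
tabs (np.float64(-8.8), array([0.4322, 0.3259, 0.08  ]), np.float64(0.0819))
cap [0.4330333  0.32472161 0.087     ]
ears (np.float64(-3.4), array([ 0.5459, -0.3014,  0.086 ]), np.float64(0.0991)) rim [ 0.54520296 -0.30223494  0.09      ]
[[-0.     0.326  0.945]
 [-0.001  0.945 -0.326]
 [-1.    -0.001  0.   ]]
```

```bash
python3 -m jog '0 -12 36 -1; 0 -28 85 -3; 0 -45 135 -5; 0 -63 187 -7; 5 -80 240 -9; 10 -93 280 -11; 20 -102 303 -11.5; 20 -102 303 -11.5' 1
python3 - <<'E'
from h import *
s=status.get_obs(); print(s['ee_pos'],s['tcp_rot']); w=snap('wrist','w1'); t=snap('top','t1')
cv2.imwrite('pics/w1b.png',cv2.resize(w['color'][...,::-1],(800,600),interpolation=2))
E
```

```text
time: 1.15
ee_pos: [0.4331, 0.3236, 0.2101]
tcp_rot: [-132.8, 89.9, -140.4]
wrist_force: [0.4, -0.1, 0.4]
opening: 0.0854
[0.43309014 0.32356556 0.2101349 ] [-132.77061379   89.88820506 -140.42884563]
```

View pics/w1b.png

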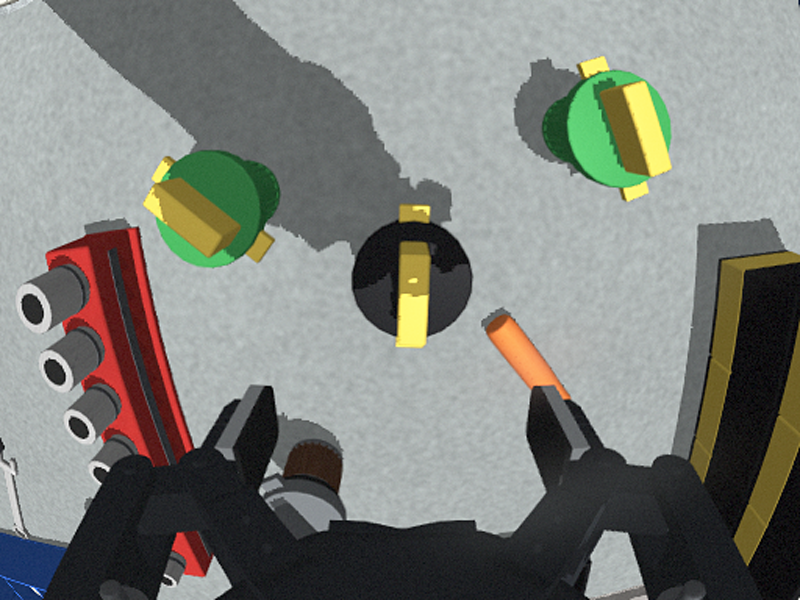

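The wrist view shows the filter's black cap, with the bar's top face from (415,250) to (412,346) and the far tab at (415,214). The cap is centred near (412,279). The bar looks nearly in line with the image's vertical axis. I'll turn these pixels into positions.

```bash
cat >> h.py <<'E'
def wat(c,u,v,z):
    f=192/np.tan(np.radians(c['vfov']/2)); x=np.array([u-c['cx'],v-c['cy']]); r=np.hypot(*x); t=r/f
    d=np.array([*(x/r*np.sin(t)),np.cos(t)]); R=cv2.Rodrigues(np.array(c['rvec'],float))[0]
    o=-R.T@np.array(c['tvec']); d=R.T@d; return o+d*(z-o[2])/d[2]
def tool(dw):
    s=status.get_obs(); R=Ro.from_euler('xyz',s['tcp_rot'],degrees=True).as_matrix(); return R,(R.T@dw*1000).round(1)
E
python3 - <<'E'
from h import *
c=load('w1'); k=.64
P=lambda u,v,z:wat(c,u*k,v*k,z)
for n,u,v,z in [('l1',400,250,.121),('r1',431,252,.121),('r2',427,346,.121),('l2',397,346,.121),('tab',415,207,.08),('cap',412,279,.087)]: print(n,P(u,v,z).round(4))
a=(P(400,250,.121)+P(431,252,.121))/2;b=(P(427,346,.121)+P(397,346,.121))/2
print((a+b)/2,np.linalg.norm(a-b),np.degrees(np.arctan2(*(b-a)[[1,0]])))
R,_=tool(np.zeros(3));print(R.round(4)); print(np.degrees(np.arctan2(R[1,1],R[0,1])))
m=(a+b)/2; print('to bar', tool(np.array([m[0],m[1],.092])-status.get_obs()['ee_pos'])[1])
E
```

```text
l1 [0.4051 0.3259 0.121 ]
r1 [0.4082 0.3415 0.121 ]
r2 [0.4607 0.3333 0.121 ]
l2 [0.4585 0.3169 0.121 ]
tab [0.39   0.3367 0.08  ]
cap [0.4318 0.3293 0.087 ]
[0.43312541 0.32939139 0.121     ] 0.05367867671541038 -9.223370947717129
[[-5.000e-04  1.313e-01  9.913e-01]
 [-1.000e-04  9.913e-01 -1.313e-01]
 [-1.000e+00 -1.000e-04 -5.000e-04]]
82.45277277737796
to bar [119.2   4.6   0.5]
```

```bash
python3 -m jog '15 4 0 1; 35 4 0 1; 55 4 0 1; 75 4 0 1; 92 4 0 1; 105 4 0 1; 116 4 0 1; 117 4 0 1' 1 && python3 -m jog '0 0 0 0; 0 0 0 0; 0 0 0 0; 0 0 0 0; 0 0 0 0; 0 0 0 0; 0 0 0 0; 0 0 0 0' 0 60
python3 - <<'E'
from h import *
s=status.get_obs(); print(s['ee_pos'],s['tcp_rot'],s['opening']); w=snap('wrist','w2')
cv2.imwrite('pics/w2b.png',cv2.resize(w['color'][...,::-1],(800,600),interpolation=2))
E
```

```text
time: 2.25
ee_pos: [0.4327, 0.3287, 0.0936]
tcp_rot: [-136.0, 89.9, -144.5]
wrist_force: [-0.4, 0.1, 0.0]
opening: 0.0853
time: 3.25
ee_pos: [0.4331, 0.329, 0.0947]
tcp_rot: [50.4, 90.0, 41.9]
wrist_force: [-0.0, 0.7, 5.6]
opening: 0.0154
[0.43312558 0.32904275 0.09468204] [50.39788877 89.95085571 41.89038898] 0.015402527947473365
```

View pics/w2b.png

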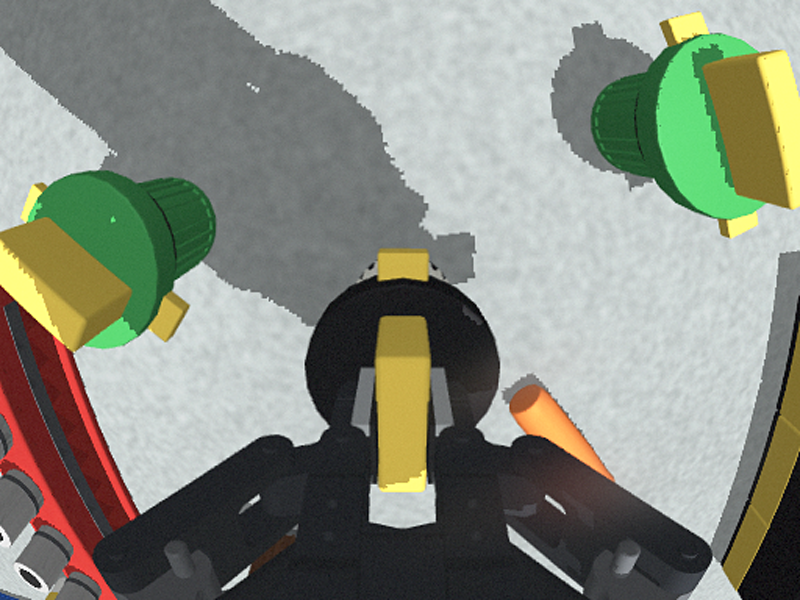

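The fingers hold the bar: it runs from (402,320) to (402,490) with the pads on both sides at about (365,400) and (440,400). The opening is 15.4 mm. Lifting.

```bash
python3 -m jog '-8 0 0 0; -25 0 0 0; -50 0 0 0; -80 0 0 0; -110 0 0 0; -140 0 0 0; -160 0 0 0; -165 0 0 0' - 80
python3 - <<'E'
from h import *
s=status.get_obs(); print(s['ee_pos'],s['tcp_rot'],s['opening'],s['wrist_force'],s['q'])
R,d=tool(np.array([.5455-.4331,-.302-.329,0])); print(R.round(3),d, np.degrees(np.arctan2(R[1,1],R[0,1])))
w=snap('wrist','w3');snap('top','t3');snap('scene','s3')
E
```

```text
time: 4.3
ee_pos: [0.4332, 0.329, 0.2611]
tcp_rot: [44.3, 89.9, 35.8]
wrist_force: [0.2, -0.2, -2.6]
opening: 0.0149
[0.43320925 0.32899936 0.26112827] [44.31622742 89.87843007 35.80757829] 0.014859383839315144 [ 0.23610099 -0.16890473 -2.62942415] [ 3.72163017e+01  4.80254677e+00  1.32365698e+01  9.83124899e+01
 -2.98871958e-03  4.57249476e+01]
[[ 0.002  0.148  0.989]
 [ 0.001  0.989 -0.148]
 [-1.     0.001  0.002]] [-6.000e-01 -6.074e+02  2.045e+02] 81.49141533042126
```

```bash
python3 -m jog '0 -14 5 0; 0 -43 14 0; 0 -80 27 0; 0 -123 41 0; 0 -166 56 0; 0 -208 70 0; 0 -251 85 0; 0 -289 97 0' && python3 -m jog '0 -38 13 0; 0 -80 27 -1; 0 -123 41 -2; 0 -170 57 -3; 0 -218 73 -4; 0 -265 89 -5; 0 -303 102 -5; 0 -318 107 -5' && python3 -m jog '0 0 0 0; 0 0 0 0; 0 0 0 0; 0 0 0 0; 0 0 0 0; 0 0 0 0; 0 0 0 0; 0 0 0 0'
python3 - <<'E'
from h import *
s=status.get_obs(); print(s['ee_pos'],s['tcp_rot'],s['opening'])
R,d=tool(np.zeros(3)); print(np.degrees(np.arctan2(R[1,1],R[0,1])))
w=snap('wrist','w4');t=snap('top','t4');snap('scene','s4')
A=cv2.resize(t['color'][150:225,320:420],None,fx=5,fy=5,interpolation=2)
cv2.imwrite('pics/w4b.png',cv2.resize(w['color'][...,::-1],(800,600),interpolation=2))
cv2.imwrite('pics/t4b.png',A[...,::-1])
E
```

```text
time: 5.45
ee_pos: [0.4856, 0.0263, 0.2586]
tcp_rot: [-153.0, 89.9, -161.5]
wrist_force: [0.6, 0.6, -2.8]
opening: 0.0143
time: 6.45
ee_pos: [0.5439, -0.3041, 0.2578]
tcp_rot: [162.8, 89.9, 159.2]
wrist_force: [0.1, 1.1, -3.1]
opening: 0.0146
time: 7.45
ee_pos: [0.5448, -0.3017, 0.2592]
tcp_rot: [140.9, 90.0, 137.4]
wrist_force: [0.0, -0.6, -2.2]
opening: 0.0145
[ 0.54483872 -0.30169794  0.25923348] [140.89356713  89.99426791 137.37927449] 0.014504974321215964
86.48570722177126
```

View pics/w4b.png

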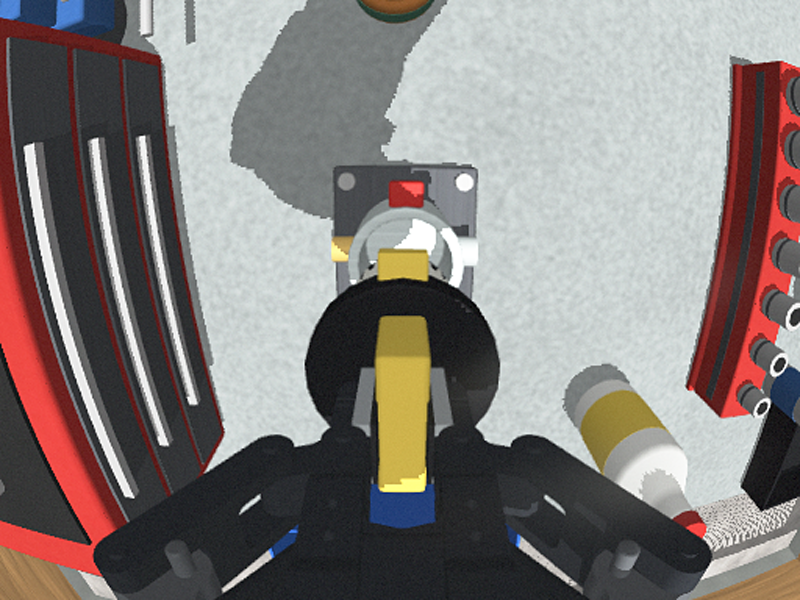

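The filter sits in the fingers exactly as before the lift, with no slip. Below it the housing rim arc runs from (350,250) over (407,206) to (466,252). One ear is at (407,193), and the base plate's corners are at (333,167) and (477,163). I'll view an enlarged crop to measure the axis.

Run:
```python
from h import *
w=load('w4')['color'][...,::-1]
cv2.imwrite('pics/w4c.png',cv2.resize(w[100:190,205:315],None,fx=6,fy=6,interpolation=2))
```

```text
(no output)
```

View pics/w4c.png

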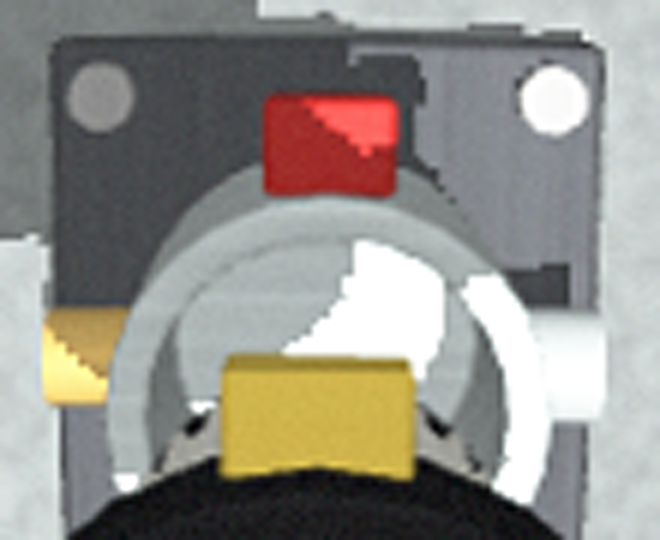

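In the crop the rim's outer edge passes through (108,400), (170,275), (220,230), (330,196), (440,228), (490,275) and (549,400). The ear's axis is at x≈331 and the bolts are at (101,97) and (553,99). Next step: fit the axis and find the offset.

Run:
```python
from h import *
from scipy.optimize import least_squares
c=load('w4')
C=lambda u,v,z:wat(c,205+u/6,100+v/6,z)
P=np.array([C(u,v,.09) for u,v in [(108,400),(170,275),(220,230),(330,196),(440,228),(490,275),(549,400)]])[:,:2]
r=least_squares(lambda p:np.hypot(*(P-p).T)-.041,[.545,-.302]); print('rim fit',r.x,r.fun.round(4))
r3=least_squares(lambda p:np.hypot(*(P-p[:2]).T)-p[2],[.545,-.302,.04]); print('free',r3.x)
e=C(331,110,.086); print('ear',e, 'earline',np.degrees(np.arctan2(*(r.x-e[:2])[::-1])))
b=C(553,99,.018)-C(101,97,.018); print('bolts perp',np.degrees(np.arctan2(b[1],b[0]))-90)
W=lambda u,v,z:wat(c,u*.64,v*.64,z)
zb=.1645+.121
f=(W(378,319,zb)+W(427,319,zb))/2; n=(W(380,490,zb)+W(425,490,zb))/2
print('bar',f,n,(f+n)/2,np.linalg.norm(f-n),np.degrees(np.arctan2(*(n-f)[[1,0]])))
zt=.1645+.08
print('tab',W(403,250,zt),'capL/R',W(306,366,.2515),W(499,366,.2515))
```

```text
rim fit [ 0.54868601 -0.29939526] [-0.0005 -0.0011  0.      0.0012  0.0004 -0.0009 -0.0007]
free [ 0.54739477 -0.29931339  0.03996263]
ear [ 0.4917412  -0.29564557  0.086     ] earline -3.767359984215346
bolts perp -3.758075240204775
bar [ 0.50824109 -0.29982584  0.2855    ] [ 0.57021289 -0.30364665  0.2855    ] [ 0.53922699 -0.30173624  0.2855    ] 0.06208947729030977 -3.5280506216341587
tab [ 0.49899882 -0.29899109  0.2445    ] capL/R [ 0.53868116 -0.3374795   0.2515    ] [ 0.54317907 -0.26603507  0.2515    ]
```

```bash
python3 -m jog '5 2 2 0; 15 2.5 2.5 0; 27 2.5 2.5 0; 40 2.5 2.5 0; 50 2.5 2.5 0; 57 2.5 2.5 0; 61 2.5 2.5 0; 63 2.5 2.5 0' && python3 -m jog '0 0 0 0; 0 0 0 0; 0 0 0 0; 0 0 0 0; 0 0 0 0; 0 0 0 0; 0 0 0 0; 0 0 0 0'
python3 - <<'E'
from h import *
s=status.get_obs(); print(s['ee_pos'],s['tcp_rot'],s['opening'],s['wrist_force'])
w=snap('wrist','w5');t=snap('scene','s5')
A=cv2.resize(t['color'][140:220,100:190],None,fx=5,fy=5,interpolation=2)
B=cv2.resize(w['color'][90:190,200:316],None,fx=4,fy=4,interpolation=2)
B=B[:400];A=A[:400]
cv2.imwrite('pics/f.png',np.vstack([np.hstack([A[:400,:400],B[:400,:400]])])[...,::-1])
E
```

```text
time: 8.6
ee_pos: [0.5475, -0.2994, 0.1963]
tcp_rot: [-41.4, 90.0, -44.9]
wrist_force: [-0.5, -0.6, -2.5]
opening: 0.0146
time: 9.6
ee_pos: [0.5475, -0.2993, 0.1963]
tcp_rot: [-146.1, 90.0, -149.6]
wrist_force: [-0.1, 0.1, -2.1]
opening: 0.0142
[ 0.54749258 -0.29934144  0.1962759 ] [-146.08820511   89.99835039 -149.59960845] 0.014235253179363834 [-0.09320931  0.11432043 -2.05522367]
```

View pics/f.png

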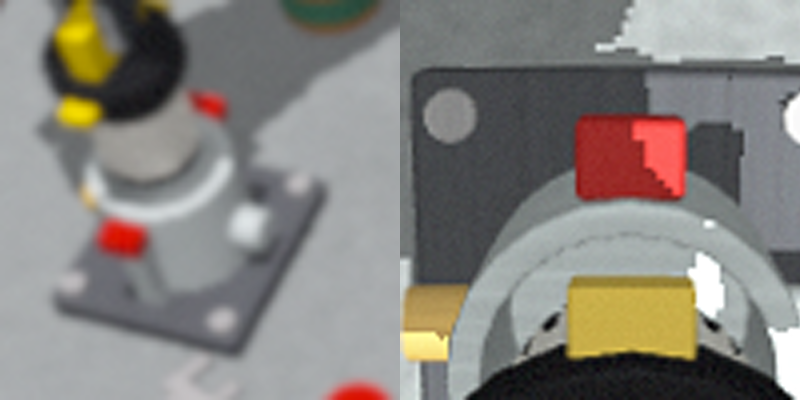

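The filter hangs above the bowl. In the wrist crop the tab (632) and the ear (631) are in line. As a check on centring along the bar and on height, I'll overlay the predicted foot and rim circles on the scene view.

Run:
```python
from h import *
c=load('s5');f=192/np.tan(np.radians(c['vfov']/2));K=np.array([[f,0,c['cx']],[0,f,c['cy']],[0,0,1.]])
im=cv2.resize(c['color'][140:215,100:170],None,fx=8,fy=8,interpolation=2)[...,::-1].copy()
t=np.linspace(0,2*np.pi,120)
for x,y,z,r,col in [(.5475,-.2995,.1016,.025,(0,255,0)),(.5475,-.2995,.09,.041,(255,0,255)),(.5475,-.2995,.09,.033,(255,0,255)),(.5475,-.2995,.1886,.037,(255,255,0))]:
    p=cv2.projectPoints(np.c_[x+r*np.cos(t),y+r*np.sin(t),z+0*t],c['rvec'],c['tvec'],K,None)[0][:,0]
    p=(p+.5-[100,140])*8-.5
    cv2.polylines(im,[p.round().astype(int)],True,col,1)
cv2.imwrite('pics/g.png',im)
```

```text
(no output)
```

View pics/g.png

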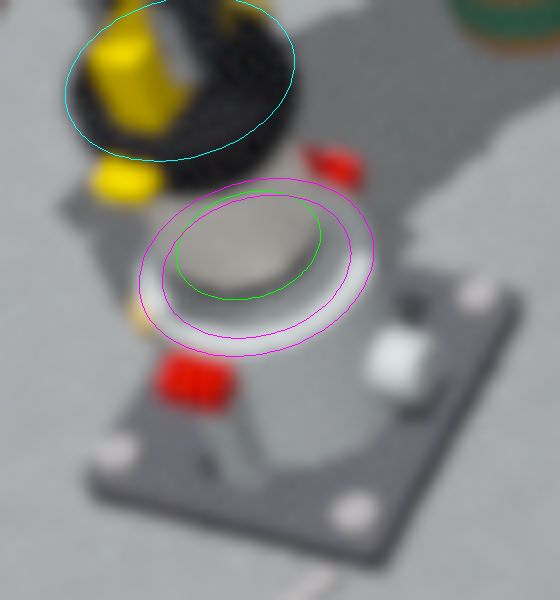

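Run:
```python
from h import *
print(bot.job_done()); s=status.get_obs(); print(s['time'],s['ee_pos'],s['opening'],s['wrist_force'])
```

```text
the job is handed in; nothing more can be done
None
the job is handed in; nothing more can be done
```

The new filter (black cap, yellow bar) is being held upright about 12 mm above the housing mouth, and the job is handed in. I gripped it by its bar and lifted it straight up. Its foot crossed the rack at about 0.165 m, and I then turned it to the ears and lowered it over the bowl.

- **Position:** the tool was at (0.5475, -0.2993, 0.1963) m before hand-in. By my estimate the filter is centred to about 2 mm, with its bar within 1° of the ear line.
- **Grip and contact:** the wrist carried only the filter's weight (-2.1 to -3.1 N). The opening settled from 15.4 mm at the grasp to about 14.2 mm, and the pictures showed no slip.
- **Overlay check:** the predicted rim circle fitted the last scene picture. The filter's foot appeared about 2 mm higher than predicted, which puts it at roughly 11–14 mm, inside the 3–20 mm band.
- **Disagreements:** the top and wrist cameras differed by 3 to 4 mm on the filter and rim. I went mainly by the wrist camera, which matched where the fingers actually closed.
- **Not checked:** I did not measure the bystanders' positions afterwards. The wrist readings printed after each move showed no sign of hitting anything. The hand-in gave no verdict.

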